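# Bring out the loaded tray, send the empty one home

### The arm

A 6-joint arm with a two-finger parallel gripper is mounted at the origin on a cart in front of the work surface, level with it; the furniture and walls round the work are solid. World frame = base frame: x ahead of the robot, y to its left, z up, the work surface at z = 0. Lengths are in m, angles in rad, forces in N, time in s.
With the tool pointing down it reaches from about 0.35 to 0.975 m from the base axis. Payload 17.4 kg.
Tool frame: the origin (TCP) lies on the centre line of the jaws, within the pads' length; the fingertips stand 14 mm ahead of it and the grasp point (between the pads) lies 5 mm behind it; z points along the fingers, y is the direction in which the jaws open and shut (so a half turn about z gives the same grasp; the last joint's range is limited). The gripper opens to 85 mm and grips with 20 to 120 N. Pads are 22 mm wide; open, the fingers measure 114 mm over their backs; the gripper's body (76 mm by 85 mm) begins 54 mm behind the grasp point. The pads swing forward as they close: fully open they stand 13 mm farther back than shut.
Start: joints at [-1.278, 0.116, 1.442, -0, 1.584, -0.038], TCP at [0.219, -0.638, 0.245] pointing down, gripper open.
Joint ranges: [-2.83, 2.83], [-0.83, 2.19], [0.07, 2.5], [-1.14, 4.28], [0.01, 3], [-2.97, 2.97]. Speed limits (rad/s): [1.89, 1.89, 2.22, 3.14, 3.14, 3.14].

### API

Orientations are given as [roll, pitch, yaw] about the fixed x, y, z axes, in that order (R = Rz(yaw) Ry(pitch) Rx(roll)).
In Python, from station import telemetry, capture, workorder gives the robot as it stands.
- The arm moves only by the tool servo_tool, never from a script. Its argument "rows" is a list of rows, each an object with "xyz": the shift along the tool's x, y, z in mm, a list of three; "rotation": the turn, a rotation vector about the tool's x, y, z in degrees, a list of three. In form: [{"xyz": [dx, dy, dz], "rotation": [rx, ry, rz]}, ...]. A call has 1 to 12 rows; each row shifts and turns the commanded pose from where the row before left it, along the tool's axes as they then stand; what a row does not reach is not made up. A row lasts 1/8 s, in which the tool goes at most 62.5 mm and 10.7 degrees, less where a joint would pass 70% of its speed; a pose out of reach is approached as far as the arm can. A call is refused whole if a number of a shift passes 62.5 or a number of a turn 10.7, either way. A call with a gripper value outside its range is refused whole. "claw" is the closure, from 0 (fully open) to 1 (shut), set as the call begins (left out, the last holds). The fingers move at their own pace and stop on an object; the grip force is fixed at half the most. Time passes only in rows, so rows that do not move let the fingers close. It gives the time, the measured TCP pose, the force and the opening at its end, in the units of the state.
- telemetry.observe(): the state, without advancing time (a new reading comes with each control period).
- capture(name): name is "scene" or "top" or "wrist"; returns a dict with "img" (400x640x3 uint8, red, green, blue), "z_map" (400x640 float32, m along the optical axis (not along the pixel's ray), 0 where there is no reading), "fovy" (degrees; the focal length in pixels is half the picture's height over the tangent of half this angle, whatever the lens; pixels are square), "cx", "cy" (the principal point, pixels), "rvec" (rotation vector, rad) and "tvec" (3), from world to camera coordinates, as OpenCV has them. Camera axes: x right, y down, z forward; pixel columns grow to the right and rows downward; lengths in m; the calibration is good to about 2 mm. The wrist camera is an equidistant fisheye: a pixel r from the principal point sees the ray r / f radians off the axis. A picture is of the moment at which its call begins.
- workorder.hand_in(): hands the job in, once; it reports no verdict.
The state is a dict: "time": time; "joints": joint angles; "joint_velocities": joint speeds; "joint_torque": joint torques, N m; "position": TCP position; "ee_rot": TCP orientation; "force": force on the tool from outside, world axes, zero at the start; "torque": the same for the moment, N m; "width": opening from 0.0 (shut) to 1.0 (fully open).
Only numpy, scipy, OpenCV 4.12 (cv2) and the standard library are available. Lean on these libraries where they do the work, as an engineer would, in place of code of your own. Each camera call takes 0.05 s, during which the arm holds its last target. There are 200 camera calls.

### The job

Two tray slides are screwed to the bench. Hook a fingertip behind the lip of the tray that carries the sleeve pair and draw it right out to its stop, and push the empty tray, which stands part way out, fully home. Pinch nothing, do not touch the sleeve pair in the tray, and leave the other things on the bench where they are.

Things in the scene. Friction and masses are not known exactly. Their poses are not given: they have to be found in the camera images.
- loaded_unit: low slide fixture screwed to the bench: grey base 165 mm long (its x), 178 mm wide, aluminium side guides. Origin on the bench in its middle; +x points from the tray's front to its back (away from the robot, yaw up to 0.2 rad), z up; the tray comes out toward -x. This is the one whose tray carries the sleeve pair; it may be the left or the right one.
- loaded_tray (a joint): position of the loaded tray, m: 0 = fully home, grows as it comes out toward the robot (-x of its slide), stop at 0.09 = right out. Friction about 2.5 N plus 15 N per m/s; stays where it is left. Start: 0 to 0.012.
- loaded_lip_mid (a point): middle of the top edge of the loaded tray's lip, on its rear surface (the side a fingertip hooks), 34 mm above the bench; moves with the tray, axes as its slide's. Behind it (+x), open upward, is the empty finger well, 60 mm along x, 140 mm wide, floor 12 mm above the bench, ended by the nest's front wall (top at 25 mm). Front plate (to push on; 140 mm wide, top at 31 mm): outer face 8.5 mm to -x of here.
- empty_unit: low slide fixture screwed to the bench: grey base 165 mm long (its x), 178 mm wide, aluminium side guides. Origin on the bench in its middle; +x points from the tray's front to its back (away from the robot, yaw up to 0.2 rad), z up; the tray comes out toward -x. Same as the loaded one, but nothing lies in its tray.
- empty_tray (a joint): position of the empty tray, m: 0 = fully home, grows as it comes out toward the robot (-x of its slide), stop at 0.09 = right out. Friction about 2.5 N plus 15 N per m/s; stays where it is left. Start: 0.05 to 0.08, so it stands part way out.
- empty_lip_mid (a point): middle of the top edge of the empty tray's lip, on its rear surface (the side a fingertip hooks), 34 mm above the bench; moves with the tray, axes as its slide's. Behind it (+x), open upward, is the empty finger well, 60 mm along x, 140 mm wide, floor 12 mm above the bench, ended by the nest's front wall (top at 25 mm). Front plate (to push on; 140 mm wide, top at 31 mm): outer face 8.5 mm to -x of here.
- sleeve_pair: two cream tubes joined side by side, 48 x 120 x 25 mm high, loose, lying across the loaded tray in its nest (76 x 132 mm inside, walls 13 mm high, floor 12 mm above the bench), behind the finger well. Origin at the middle of its underside, long axis = its y.
- plug_gauge: double-ended plug gauge, a 15 mm thick steel rod 104 mm long lying between the two slides, pointing roughly at the robot. Loose bystander; origin at the middle of its underside.
- parts_tin: open round steel tin, 64 mm across, 30 mm high, between the two slides. Loose bystander; origin at the middle of its underside.
- vee_block: ground steel vee block 55 x 48 x 40 mm high, on the left. Loose bystander; origin at the middle of its underside.
- tally_counter: round hand tally counter, 52 x 62 x 26 mm high, front left. Loose bystander; origin at the middle of its underside.
- screwdriver: screwdriver 175 mm long, 26 mm thick, lying on the right. Loose bystander; origin at the middle of its underside.
- collet: small stepped steel collet, 30 mm across, 28 mm high, on the left. Loose bystander; origin at the middle of its underside.
- spare_sleeve: another cream sleeve pair, 48 x 120 x 25 mm high, lying on the bench on the right, not in a tray. Loose bystander; origin at the middle of its underside.

How it is judged:
On the way, in this order (a step that is already met when the one before it is completed fails the run):
1. a fingertip bears on the lip of the loaded tray before the tray is half out (contact force between the fingers and loaded_lip above 0.5 N and value of joint loaded_tray below 0.05 m), for 0.06 s.
2. the loaded tray is drawn out to its stop (value of joint loaded_tray above 0.084 m), for 0.1 s.
At the end, for the whole second after the job is handed in: The loaded tray is within 6 mm of its outer stop (joint over 0.084 of 0.09), the empty tray within 6 mm of home, both at rest, and the sleeve pair lies flat in the nest of the loaded tray (value of joint loaded_tray above 0.084 m and value of joint empty_tray below 0.006 m and x of sleeve_pair in the frame of loaded_lip_mid between 0.064 and 0.14 m and y of sleeve_pair in the frame of loaded_lip_mid between -0.03 and 0.03 m and height (world z) of sleeve_pair below 0.018 m and angle between sleeve_pair's own z axis and vertical below 0.1 rad and velocity of joint loaded_tray between -0.01 and 0.01 m/s and velocity of joint empty_tray between -0.01 and 0.01 m/s and linear speed of sleeve_pair below 0.01 m/s); the robot touches nothing.
It fails at once if the sleeve pair in the tray is touched (contact force between any of the fingers, the arm and sleeve_pair above 0.5 N).
It fails at once if the sleeve pair is lifted or tipped (height (world z) of sleeve_pair above 0.03 m or angle between sleeve_pair's own z axis and vertical above 0.35 rad).
It fails at once if a tray's lip is pinched (fingers on the lip and on its front plate at once) ((contact force between the fingers and loaded_face above 1 N and contact force between the fingers and loaded_lip above 1 N) or (contact force between the fingers and empty_face above 1 N and contact force between the fingers and empty_lip above 1 N)).
It fails at once if a bystander is moved more than 20 mm (distance of any of plug_gauge, parts_tin, vee_block, tally_counter, screwdriver, collet, spare_sleeve from where it was at the start of the episode above 0.02 m).
It also fails if it takes over 48 s, if anything falls off the work surface, if the arm or the gripper's body presses on something with over 40 N, if the wrist force passes 120 N, or if a joint passes its speed limit or range.

## Working session

There is one attempt and no reset: what is moved stays moved. The work goes in short steps, Python scripts to look and compute and a tool call to move; the robot and the scene stay as the last step left them, time stands still between calls to the robot, and variables do not carry over. Pictures are saved under pics/ and viewed, about 8 in all and at most 12, crops included, and the job is handed in when it is done.

Besides the shell and the picture viewer there is one more tool, called as name([rows], argument=value, ...), one row to a line, values as JSON. servo_tool: Moves the arm, as the interface text tells. Its arguments: {"type":"object","properties":{"rows":{"type":"array"},"claw":{"type":"number"}},"required":["rows"]}

```bash
mkdir -p pics
cat > h.py <<'E'
import numpy as np,cv2
from station import telemetry,capture,workorder
def cloud(c):
    h,w=c['z_map'].shape;f=h/2/np.tan(np.radians(c['fovy'])/2)
    u,v=np.meshgrid(np.arange(w),np.arange(h));z=c['z_map']
    P=np.stack([(u-c['cx'])/f*z,(v-c['cy'])/f*z,z],-1)
    R,_=cv2.Rodrigues(np.array(c['rvec'],float))
    return (P-np.array(c['tvec']).ravel())@R
def save(n,img): cv2.imwrite('pics/'+n,img[...,::-1])
E
python3 - <<'E'
from h import *
for n in('top','scene'):
    c=capture(n);np.savez(n,**c);save(n+'1.png',c['img']);P=cloud(c)
    print(n,P[200,320],P[100,100],P[300,500],(c['z_map']==0).mean())
print(telemetry.observe())
E
```

```text
top [ 0.52930314  0.04465699 -0.00167589] [ 0.92036481  0.83869678 -0.00601157] [ 0.06325894 -0.83041273 -0.74676334] 0.00416015625
scene [ 5.50851658e-01 -5.63127256e-04 -3.85198962e-04] [1.01455888 0.30813233 0.27596466] [0.00370875 0.07610998 0.22773387] 0.00389453125
{'time': 0.1, 'joints': array([-1.27781194e+00,  1.16429368e-01,  1.44219377e+00,  7.49559003e-06,
        1.58395234e+00, -3.77859704e-02]), 'joint_velocities': array([ 0.0005862 , -0.00103047, -0.00296967, -0.00041378, -0.00013387,
        0.00039711]), 'joint_torque': array([-1.65229008e-03, -7.33665276e+01, -6.33790255e+01, -1.02237684e-04,
        5.30190518e-03,  6.66586466e-07]), 'position': array([ 0.21918225, -0.63827272,  0.24464473]), 'ee_rot': array([-3.14061082e+00, -4.46175046e-05,  3.30770427e-01]), 'force': array([ 0.11214283,  0.06729663, -0.18783355]), 'torque': array([ 0.00950645, -0.00011647, -0.01368908]), 'width': 0.9986643352272727}
```

View pics/top1.png

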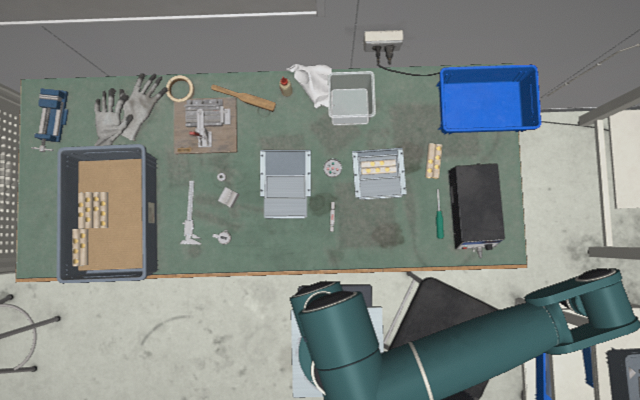

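View pics/scene1.png

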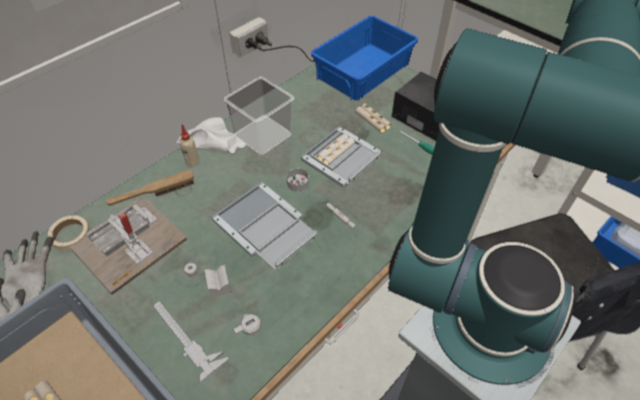

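The loaded unit is on the right (top view about 380,173) and the empty one on the left (286,184), with its tray out towards the robot. The plug gauge (332,216) and the tin (332,168) lie between them. Next I'll measure heights from the depth maps.

Run:
```python
from h import *
for n,reg in(('top',[(345,412,140,205),(252,320,140,225)]),('scene',[(295,385,120,190),(205,320,178,270)])):
    c=dict(np.load(n+'.npz'));P=cloud(c)
    for u0,u1,v0,v1 in reg:
        Q=P[v0:v1,u0:u1];m=((Q[...,2]>0.006)&(Q[...,2]<0.07)).astype(np.uint8)
        k,l,s,_=cv2.connectedComponentsWithStats(m);i=1+np.argmax(s[1:,4]);m=l==i
        pts=Q[m]
        r=cv2.minAreaRect(pts[:,:2].astype(np.float32)*1000)
        print(n,'rect',r)
        a=np.radians(r[2]);a=(a+np.pi/4)%(np.pi/2)-np.pi/4
        cc=np.array(r[0])/1000;R=np.array([[np.cos(a),-np.sin(a)],[np.sin(a),np.cos(a)]])
        L=(pts[:,:2]-cc)@R
        print('yaw',a)
        for x in np.arange(-.16,.13,.005):
            s=(abs(L[:,0]-x)<.0025)&(abs(L[:,1])<.05)
            if s.sum()>3: print('%4.0f:%.0f'%(x*1000,1000*np.median(pts[s,2])),end=' ')
        print()
        for lo,hi in((.028,.038),):
            s=(pts[:,2]>lo)&(pts[:,2]<hi);print('high',s.sum(),np.median(L[s],0))
```

```text
top rect ((618.8165283203125, -163.12332153320312), (183.60748291015625, 195.8380126953125), 1.0947867631912231)
yaw 0.01910763362493828
 -90:31  -85:32  -80:14  -75:12  -70:13  -65:13  -60:13  -55:12  -50:13  -45:14  -40:11  -35:13  -30:13  -25:13  -20:22  -15:11  -10:13   -5:14    0:33    5:34   10:34   15:33   20:33   25:35   30:36   35:34   40:33   45:26   50:11   55:13   60:20   65:12   70:10   75:10   80:20   85:18   90:7 
high 396 [ 0.01440772 -0.00348318]
top rect ((590.048583984375, 165.70579528808594), (189.08285522460938, 250.36570739746094), 88.23396301269531)
yaw -0.03082316014046782
-120:32 -115:34 -110:14 -105:13 -100:13  -95:12  -90:13  -85:13  -80:13  -75:14  -70:12  -65:13  -60:12  -55:17  -50:19  -45:12  -40:14  -35:14  -30:12  -25:13  -20:12  -15:14  -10:12   -5:15    0:14    5:12   10:15   15:12   20:14   25:13   30:25   35:9   40:9   45:10   50:10   55:8   60:11   65:10   70:9   75:11   80:9   85:10   90:10   95:10  100:11  105:9  110:10  115:15  120:20 
high 107 [-0.11596402 -0.00544858]
scene rect ((615.3291625976562, -164.218994140625), (178.78549194335938, 1
[... 181 characters left out ...]
  -10:14   -5:11    0:24    5:30   10:35   15:34   20:22   25:31   30:34   35:34   40:33   45:24   60:16   65:20   75:8   80:13   85:17 
high 448 [0.01256041 0.00385056]
scene rect ((589.12451171875, 168.4000244140625), (181.08970642089844, 247.1263885498047), 88.6761245727539)
yaw -0.02310598509169104
-125:24 -120:22 -115:32 -100:12  -95:11  -90:11  -85:11  -80:10  -75:11  -70:11  -65:11  -60:11  -55:13  -50:19  -45:16  -40:12  -35:10  -30:11  -25:11  -20:11  -15:11  -10:11   -5:11    0:11    5:11   10:11   15:11   20:11   25:13   30:18   40:9   45:8   50:8   55:7   60:8   65:8   70:8   75:8   80:8   85:8   90:8   95:9  100:8  105:8  110:9  115:13  120:18 
high 168 [-0.11714387  0.00824461]
```

```bash
cat >> h.py <<'E'
def rel(target,yaw=None):
    "shift mm along tool axes after turning to yaw; turn deg about tool z"
    from scipy.spatial.transform import Rotation as Ro
    s=telemetry.observe();e=s['ee_rot'];y=e[2] if yaw is None else yaw
    R=Ro.from_euler('xyz',[np.pi,0,y]).as_matrix()
    print('t',s['time'],'pos',s['position'].round(4),'rot',e.round(3),'F',s['force'].round(1),'w',round(s['width'],3))
    print('shift',((np.array(target)-s['position'])@R*1000).round(1),'turnz',np.degrees(e[2]-y).round(2))
E
python3 - <<'E'
from h import *
P=cloud(dict(np.load('top.npz')));Q=P[155:252,445:510].reshape(-1,3);Q=Q[Q[:,2]>.04]
print(np.percentile(Q,[1,99],0))
rel((.50,-.165,.245),.03)
E
```

```text
[[ 0.34985298 -0.5528482   0.0446037 ]
 [ 0.62142896  0.00259955  1.64578519]]
t 0.1 pos [ 0.2192 -0.6383  0.2446] rot [-3.141 -0.     0.331] F [ 0.1  0.1 -0.2] w 0.999
shift [ 2.949e+02 -4.646e+02 -4.000e-01] turnz 17.23
```

servo_tool([
  {"xyz": [0, 0, -50], "rotation": [0, 0, 8.6]},
  {"xyz": [0, 0, -10], "rotation": [0, 0, 8.6]},
  {"xyz": [33, -52, 0], "rotation": [0, 0, 0]},
  {"xyz": [33, -52, 0], "rotation": [0, 0, 0]},
  {"xyz": [33, -52, 0], "rotation": [0, 0, 0]},
  {"xyz": [33, -52, 0], "rotation": [0, 0, 0]},
  {"xyz": [33, -52, 0], "rotation": [0, 0, 0]},
  {"xyz": [33, -52, 0], "rotation": [0, 0, 0]},
  {"xyz": [33, -52, 0], "rotation": [0, 0, 0]},
  {"xyz": [33, -52, 0], "rotation": [0, 0, 0]},
  {"xyz": [31, -49, 20], "rotation": [0, 0, 0]},
  {"xyz": [0, 0, 20], "rotation": [0, 0, 0]},
], claw=1)

```text
time: 1.6
position: [0.5011, -0.1615, 0.2644]
ee_rot: [-3.141, 0.0, 0.035]
force: [0.2, 0.2, -0.0]
width: -0.001
```

Run:
```python
from h import *
c=capture('wrist');np.savez('wrist',**c);save('wrist1.png',c['img']);print(c['fovy'],c['cx'],c['cy'])
rel((.50,-.165,.245),.03)
```

```text
65.70646984690485 318.36879879722545 198.97373521043616
t 1.65 pos [ 0.4998 -0.1629  0.2614] rot [-3.14e+00  3.00e-03  3.40e-02] F [ 0.2 -0.5 -1.8] w -0.002
shift [ 0.1  2.1 16.4] turnz 0.21
```

View pics/wrist1.png

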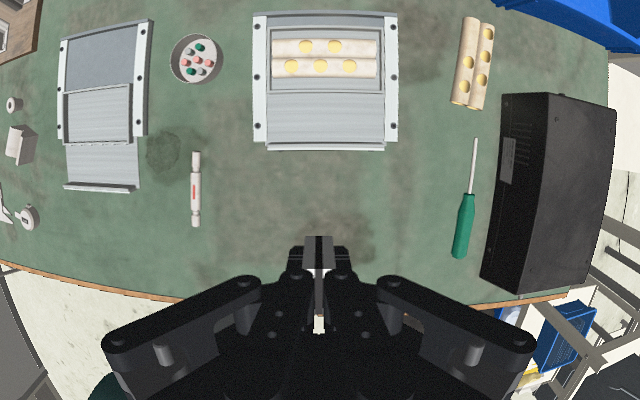

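The wrist view is clear. The loaded lip runs from about (266,148) to (384,149), and its well is empty at rows 92-145. The empty tray's lip runs from about (65,187) to (139,189). I'll cast both lips onto z = 34 mm, and the side rails too for yaw.

Run:
```python
from h import *
c=dict(np.load('wrist.npz'));f=200/np.tan(np.radians(c['fovy']/2));K=np.array([[f,0,c['cx']],[0,f,c['cy']],[0,0,1]])
R,_=cv2.Rodrigues(c['rvec']);C=-R.T@c['tvec'].ravel()
def cast(p,z):
    n=cv2.fisheye.undistortPoints(np.array([p],float).reshape(-1,1,2),K,np.zeros(4)).reshape(-1,2)
    d=np.c_[n,np.ones(len(n))]@R;t=(z-C[2])/d[:,2];return C+d*t[:,None]
print('cam',C)
L=cast([(266,148),(384,149)],.033);E=cast([(65,187),(139,189)],.033)
for q in(L,E): print(q.round(4),'len',np.linalg.norm(q[1]-q[0]),'yaw',np.arctan2(q[0,0]-q[1,0],-(q[0,1]-q[1,1]))) 
print('nest front wall',cast([(271,91),(384,93)],.025).round(4))
print('rails L',cast([(253,13),(253,142),(396,14),(397,142)],.02).round(4))
print('rails E',cast([(68,38),(57,142),(153,21),(147,137)],.02).round(4))
print('tin',cast([(172,50),(222,60)],.03).round(3),'gauge',cast([(195,152),(195,226)],.01).round(3))
# depth check along optical axis
for u,v in((325,147),(325,120),(100,160),(102,188)):
    p=cast([(u,v)],.03)[0];cz=(R@p+c['tvec'].ravel())[2];print(u,v,'z_map',c['z_map'][v-2:v+3,u],'ray z@.03',cz)
```

```text
cam [ 0.56974514 -0.15943272  0.39278705]
[[ 0.5296 -0.0988  0.033 ]
 [ 0.5338 -0.2377  0.033 ]] len 0.13896880462290873 yaw -3.111599361834267
[[0.4747 0.2321 0.033 ]
 [0.4749 0.08   0.033 ]] len 0.15210840095973097 yaw -3.14037810474732
nest front wall [[ 0.5973 -0.1021  0.025 ]
 [ 0.6006 -0.2355  0.025 ]]
rails L [[ 0.6978 -0.0747  0.02  ]
 [ 0.5353 -0.0803  0.02  ]
 [ 0.7041 -0.2489  0.02  ]
 [ 0.5422 -0.2563  0.02  ]]
rails E [[0.7083 0.2305 0.02  ]
 [0.5448 0.2551 0.02  ]
 [0.7023 0.0648 0.02  ]
 [0.5436 0.069  0.02  ]]
tin [[ 0.655  0.027  0.03 ]
 [ 0.636 -0.042  0.03 ]] gauge [[0.521 0.001 0.01 ]
 [0.418 0.008 0.01 ]]
325 147 z_map [0.35546392 0.35596305 0.35671574 0.35881144 0.35977757] ray z@.03 0.35959256617019836
325 120 z_map [0.36909902 0.36812264 0.36891943 0.36961028 0.3693727 ] ray z@.03 0.351086369423943
100 160 z_map [0.37956902 0.37893328 0.37835607 0.38110343 0.38099003] ray z@.03 0.36168837311947405
102 188 z_map [0.3702498  0.36818373 0.36882076 0.36842307 0.37073275] ray z@.03 0.3726532652395057
```

servo_tool([
  {"xyz": [31, 2, 0], "rotation": [0, 0, 0]},
  {"xyz": [31, 2, 20], "rotation": [0, 0, 0]},
  {"xyz": [0, 0, 45], "rotation": [0, 0, 0]},
  {"xyz": [0, 0, 45], "rotation": [0, 0, 0]},
  {"xyz": [0, 0, 40], "rotation": [0, 0, 0]},
  {"xyz": [0, 0, 20], "rotation": [0, 0, 0]},
  {"xyz": [0, 0, 0], "rotation": [0, 0, 0]},
  {"xyz": [0, 0, 0], "rotation": [0, 0, 0]},
  {"xyz": [0, 0, 0], "rotation": [0, 0, 0]},
])

```text
time: 2.78
position: [0.5626, -0.167, 0.097]
ee_rot: [3.141, -0.002, 0.031]
force: [0.4, 0.4, 0.0]
width: 0.001
```

Run:
```python
from h import *
c=capture('wrist');save('wrist2.png',c['img'][:,160:480])
rel((.562,-.166,.040),.03)
```

```text
t 2.825 pos [ 0.5625 -0.1669  0.0967] rot [ 3.141e+00 -2.000e-03  3.100e-02] F [ 0.6  0.6 -0.4] w -0.002
shift [-0.4 -0.9 56.7] turnz 0.04
```

View pics/wrist2.png

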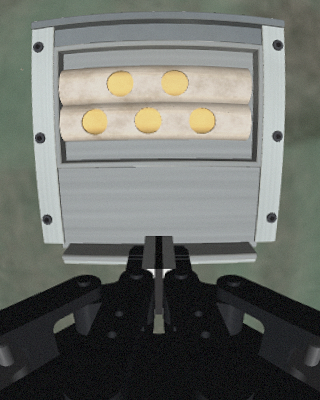

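The shut fingers (tip about 158,240) line up with the middle of the loaded tray, above the front of its well, and the nest is far behind. I'll descend in small steps.

servo_tool([
  {"xyz": [0, 0, 20], "rotation": [0, 0, 0]},
  {"xyz": [0, 0, 20], "rotation": [0, 0, 0]},
  {"xyz": [0, 0, 10], "rotation": [0, 0, 0]},
  {"xyz": [0, 0, 6], "rotation": [0, 0, 0]},
  {"xyz": [0, 0, 3], "rotation": [0, 0, 0]},
  {"xyz": [0, 0, 0], "rotation": [0, 0, 0]},
  {"xyz": [0, 0, 0], "rotation": [0, 0, 0]},
])

```text
time: 3.7
position: [0.5622, -0.1668, 0.0368]
ee_rot: [3.141, -0.001, 0.031]
force: [-0.7, 0.1, 0.2]
width: -0.003
```

servo_tool([
  {"xyz": [-6, 0, 0], "rotation": [0, 0, 0]},
  {"xyz": [-4, 0, 0], "rotation": [0, 0, 0]},
  {"xyz": [-3, 0, 0], "rotation": [0, 0, 0]},
  {"xyz": [-3, 0, 0], "rotation": [0, 0, 0]},
  {"xyz": [-3, 0, 0], "rotation": [0, 0, 0]},
  {"xyz": [-3, 0, 0], "rotation": [0, 0, 0]},
  {"xyz": [-3, 0, 0], "rotation": [0, 0, 0]},
  {"xyz": [-3, 0, 0], "rotation": [0, 0, 0]},
])

```text
time: 4.7
position: [0.5338, -0.1677, 0.0364]
ee_rot: [3.141, -0.0, 0.031]
force: [2.7, -1.7, 0.4]
width: 0.0
```

servo_tool([
  {"xyz": [-5, 0, 0], "rotation": [0, 0, 0]},
  {"xyz": [-6, 0, 0], "rotation": [0, 0, 0]},
  {"xyz": [-6, 0, 0], "rotation": [0, 0, 0]},
  {"xyz": [-6, 0, 0], "rotation": [0, 0, 0]},
  {"xyz": [-6, 0, 0], "rotation": [0, 0, 0]},
  {"xyz": [-6, 0, 0], "rotation": [0, 0, 0]},
  {"xyz": [-6, 0, 0], "rotation": [0, 0, 0]},
  {"xyz": [-6, 0, 0], "rotation": [0, 0, 0]},
  {"xyz": [-6, 0, 0], "rotation": [0, 0, 0]},
  {"xyz": [-5, 0, 0], "rotation": [0, 0, 0]},
  {"xyz": [-4, 0, 0], "rotation": [0, 0, 0]},
])

```text
time: 6.08
position: [0.4717, -0.1695, 0.0363]
ee_rot: [-3.142, 0.0, 0.031]
force: [2.2, -2.9, 0.2]
width: -0.001
```

servo_tool([
  {"xyz": [-3, 0, 0], "rotation": [0, 0, 0]},
  {"xyz": [-3, 0, 0], "rotation": [0, 0, 0]},
  {"xyz": [-3, 0, 0], "rotation": [0, 0, 0]},
])

```text
time: 6.45
position: [0.4629, -0.1697, 0.0363]
ee_rot: [-3.142, 0.0, 0.031]
force: [2.8, -1.9, 0.2]
width: -0.001
```

servo_tool([
  {"xyz": [-3, 0, 0], "rotation": [0, 0, 0]},
  {"xyz": [-3, 0, 0], "rotation": [0, 0, 0]},
])

```text
time: 6.7
position: [0.4614, -0.1698, 0.037]
ee_rot: [3.141, -0.013, 0.03]
force: [69.6, 0.1, -38.8]
width: 0.002
```

The 69.6 N jump says the tray is against its stop. I'll ease off at once and check.

servo_tool([
  {"xyz": [6, 0, 0], "rotation": [0, 0, 0]},
  {"xyz": [8, 0, 0], "rotation": [0, 0, 0]},
  {"xyz": [0, 0, 0], "rotation": [0, 0, 0]},
])

```text
time: 7.08
position: [0.471, -0.1694, 0.036]
ee_rot: [-3.141, 0.001, 0.031]
force: [0.9, -0.1, -0.7]
width: 0.002
```

servo_tool([
  {"xyz": [0, 0, -20], "rotation": [0, 0, 0]},
  {"xyz": [0, 0, -45], "rotation": [0, 0, 0]},
  {"xyz": [0, 0, -50], "rotation": [0, 0, 0]},
  {"xyz": [0, 0, -40], "rotation": [0, 0, 0]},
  {"xyz": [-20, 0, 0], "rotation": [0, 0, 0]},
  {"xyz": [-20, 0, 0], "rotation": [0, 0, 0]},
  {"xyz": [0, 0, 0], "rotation": [0, 0, 0]},
  {"xyz": [0, 0, 0], "rotation": [0, 0, 0]},
])

```text
time: 8.07
position: [0.4313, -0.1707, 0.1913]
ee_rot: [-3.142, -0.0, 0.03]
force: [0.6, 0.6, 1.1]
width: -0.002
```

Run:
```python
from h import *
c=capture('wrist');np.savez('wrist3',**c);save('wrist3.png',c['img'])
rel((.42,.164,.19),-.02)
```

```text
t 8.125 pos [ 0.4314 -0.1707  0.1912] rot [-3.141  0.     0.031] F [-0.4 -0.5  0.3] w 0.002
shift [ -18.1 -334.4    1.2] turnz 2.9
```

View pics/wrist3.png

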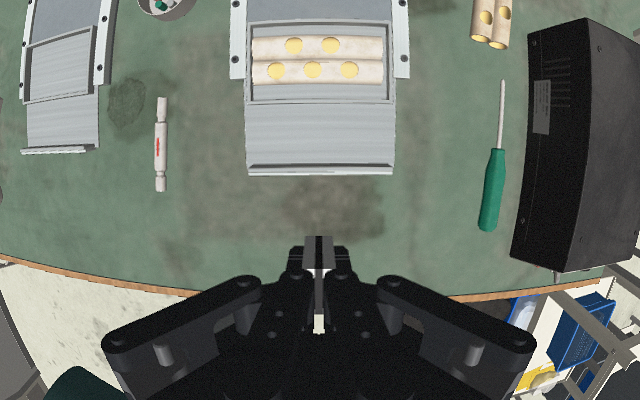

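The loaded tray is right out (lip at row 170) and the sleeve pair is still in its nest (rows 37-85). I'll move in front of the empty tray, whose lip runs from about (22,151) to (98,148).

servo_tool([
  {"xyz": [0, 0, 0], "rotation": [0, 0, 2.9]},
  {"xyz": [-2, -48, 0], "rotation": [0, 0, 0]},
  {"xyz": [-2, -48, 0], "rotation": [0, 0, 0]},
  {"xyz": [-2, -48, 0], "rotation": [0, 0, 0]},
  {"xyz": [-2, -48, 0], "rotation": [0, 0, 0]},
  {"xyz": [-2, -48, 0], "rotation": [0, 0, 0]},
  {"xyz": [-2, -48, 0], "rotation": [0, 0, 0]},
  {"xyz": [-2, -46, 0], "rotation": [0, 0, 0]},
  {"xyz": [0, 0, 0], "rotation": [0, 0, 0]},
  {"xyz": [0, 0, 0], "rotation": [0, 0, 0]},
])

```text
time: 9.38
position: [0.4238, 0.1635, 0.191]
ee_rot: [3.141, 0.001, -0.019]
force: [-0.7, -0.5, 1.2]
width: -0.0
```

Run:
```python
from h import *
c=capture('wrist');np.savez('wrist4',**c);save('wrist4.png',c['img'])
rel((.42,.164,.03),-.02)
```

```text
t 9.425 pos [0.4239 0.163  0.1911] rot [ 3.141  0.    -0.02 ] F [ 0.5 -0.4 -0.7] w -0.004
shift [ -3.9  -0.9 161.1] turnz -0.02
```

View pics/wrist4.png

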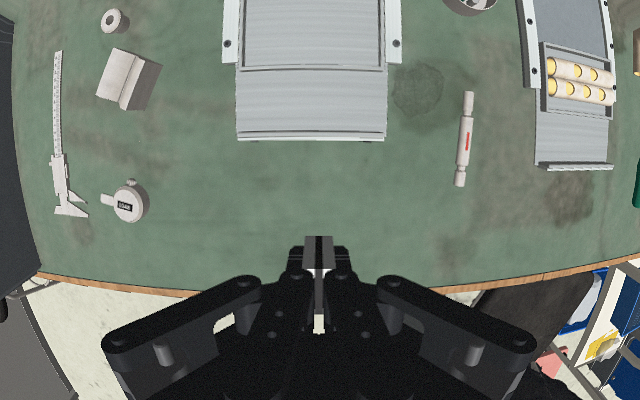

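Lined up: the empty tray's lip is at row 138, columns 236-387, and nothing lies in the lane. I'll descend and push.

servo_tool([
  {"xyz": [0, 0, 45], "rotation": [0, 0, 0]},
  {"xyz": [0, 0, 45], "rotation": [0, 0, 0]},
  {"xyz": [0, 0, 40], "rotation": [0, 0, 0]},
  {"xyz": [0, 0, 20], "rotation": [0, 0, 0]},
  {"xyz": [0, 0, 11], "rotation": [0, 0, 0]},
  {"xyz": [0, 0, 0], "rotation": [0, 0, 0]},
  {"xyz": [8, 0, 0], "rotation": [0, 0, 0]},
  {"xyz": [6, 0, 0], "rotation": [0, 0, 0]},
  {"xyz": [4, 0, 0], "rotation": [0, 0, 0]},
  {"xyz": [4, 0, 0], "rotation": [0, 0, 0]},
  {"xyz": [4, 0, 0], "rotation": [0, 0, 0]},
  {"xyz": [4, 0, 0], "rotation": [0, 0, 0]},
])

```text
time: 10.92
position: [0.4539, 0.1629, 0.0303]
ee_rot: [-3.142, 0.0, -0.02]
force: [0.5, 0.2, -0.3]
width: -0.0
```

servo_tool([
  {"xyz": [4, 0, 0], "rotation": [0, 0, 0]},
  {"xyz": [5, 0, 0], "rotation": [0, 0, 0]},
  {"xyz": [6, 0, 0], "rotation": [0, 0, 0]},
  {"xyz": [6, 0, 0], "rotation": [0, 0, 0]},
  {"xyz": [6, 0, 0], "rotation": [0, 0, 0]},
  {"xyz": [6, 0, 0], "rotation": [0, 0, 0]},
])

```text
time: 11.68
position: [0.4871, 0.1621, 0.0303]
ee_rot: [3.141, 0.0, -0.02]
force: [-3.3, -2.2, 0.4]
width: 0.0
```

servo_tool([
  {"xyz": [5, 0, 0], "rotation": [0, 0, 0]},
  {"xyz": [5, 0, 0], "rotation": [0, 0, 0]},
  {"xyz": [3, 0, 0], "rotation": [0, 0, 0]},
  {"xyz": [3, 0, 0], "rotation": [0, 0, 0]},
])

```text
time: 12.18
position: [0.5028, 0.1619, 0.0303]
ee_rot: [3.142, 0.0, -0.02]
force: [-3.2, -1.8, -0.4]
width: 0.0
```

servo_tool([
  {"xyz": [3, 0, 0], "rotation": [0, 0, 0]},
  {"xyz": [3, 0, 0], "rotation": [0, 0, 0]},
])

```text
time: 12.42
position: [0.5088, 0.1618, 0.0303]
ee_rot: [3.142, 0.0, -0.02]
force: [-2.7, -1.7, -0.7]
width: -0.001
```

servo_tool([
  {"xyz": [3, 0, 0], "rotation": [0, 0, 0]},
  {"xyz": [2, 0, 0], "rotation": [0, 0, 0]},
])

```text
time: 12.68
position: [0.5139, 0.1617, 0.0303]
ee_rot: [3.142, -0.0, -0.02]
force: [-3.0, -2.2, -0.3]
width: -0.002
```

servo_tool([
  {"xyz": [3, 0, 0], "rotation": [0, 0, 0]},
  {"xyz": [2, 0, 0], "rotation": [0, 0, 0]},
])

```text
time: 12.92
position: [0.5189, 0.1616, 0.0303]
ee_rot: [-3.142, 0.0, -0.02]
force: [-2.4, -1.6, -0.6]
width: -0.0
```

servo_tool([
  {"xyz": [2, 0, 0], "rotation": [0, 0, 0]},
  {"xyz": [2, 0, 0], "rotation": [0, 0, 0]},
])

```text
time: 13.18
position: [0.5228, 0.1615, 0.0303]
ee_rot: [3.142, 0.0, -0.02]
force: [-1.8, -1.7, -0.5]
width: -0.003
```

servo_tool([
  {"xyz": [2, 0, 0], "rotation": [0, 0, 0]},
  {"xyz": [2, 0, 0], "rotation": [0, 0, 0]},
])

```text
time: 13.42
position: [0.5268, 0.1614, 0.0303]
ee_rot: [-3.142, -0.0, -0.02]
force: [-2.4, -0.8, -1.6]
width: 0.0
```

servo_tool([
  {"xyz": [2, 0, 0], "rotation": [0, 0, 0]},
])

```text
time: 13.55
position: [0.5288, 0.1614, 0.0303]
ee_rot: [3.142, -0.0, -0.02]
force: [-3.4, -2.7, -0.5]
width: 0.001
```

servo_tool([
  {"xyz": [2, 0, 0], "rotation": [0, 0, 0]},
])

```text
time: 13.68
position: [0.5303, 0.1614, 0.0302]
ee_rot: [3.142, 0.002, -0.02]
force: [-19.5, -1.3, 11.4]
width: -0.001
```

servo_tool([
  {"xyz": [2, 0, 0], "rotation": [0, 0, 0]},
])

```text
time: 13.8
position: [0.5304, 0.1614, 0.0301]
ee_rot: [3.141, 0.007, -0.02]
force: [-40.1, -3.9, 24.5]
width: -0.001
```

servo_tool([
  {"xyz": [1.5, 0, 0], "rotation": [0, 0, 0]},
])

```text
time: 13.92
position: [0.5306, 0.1614, 0.0301]
ee_rot: [3.141, 0.01, -0.02]
force: [-51.7, -3.0, 32.8]
width: 0.002
```

The tray is home: 52 N with no further movement. I'll back off, lift away and check.

servo_tool([
  {"xyz": [-6, 0, 0], "rotation": [0, 0, 0]},
  {"xyz": [-20, 0, 0], "rotation": [0, 0, 0]},
  {"xyz": [-30, 0, 0], "rotation": [0, 0, 0]},
  {"xyz": [0, 0, -40], "rotation": [0, 0, 0]},
  {"xyz": [0, 0, -60], "rotation": [0, 0, 0]},
  {"xyz": [0, 0, -60], "rotation": [0, 0, 0]},
  {"xyz": [-20, 40, -40], "rotation": [0, 0, 0]},
  {"xyz": [-20, 50, 0], "rotation": [0, 0, 0]},
  {"xyz": [0, 50, 0], "rotation": [0, 0, 0]},
  {"xyz": [0, 0, 0], "rotation": [0, 0, 0]},
  {"xyz": [0, 0, 0], "rotation": [0, 0, 0]},
  {"xyz": [0, 0, 0], "rotation": [0, 0, 0]},
])

```text
time: 15.42
position: [0.4356, 0.0241, 0.2303]
ee_rot: [-3.141, -0.0, -0.019]
force: [0.3, -0.2, 0.4]
width: 0.004
```

Run:
```python
from h import *
c=capture('wrist');save('wrist5.png',c['img'])
f=200/np.tan(np.radians(c['fovy']/2));K=np.array([[f,0,c['cx']],[0,f,c['cy']],[0,0,1]])
np.savez('wrist5',**c)
rel((.4,0,.2))
```

```text
t 15.475 pos [0.4356 0.0241 0.2303] rot [-3.141  0.    -0.019] F [ 0.6 -0.7 -0.2] w 0.001
shift [-35.1  24.8  30.3] turnz 0.0
```

View pics/wrist5.png

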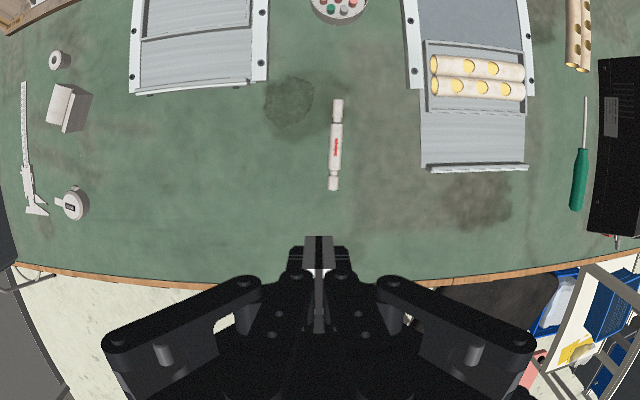

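The empty tray's lip now sits at the ends of its guides (135,93 to 250,83). The loaded tray is right out (lip at row 167) with the sleeve pair flat in its nest, and the bystanders look undisturbed. One check in numbers, then I'll hand in.

Run:
```python
from h import *
c=dict(np.load('wrist5.npz'));f=200/np.tan(np.radians(c['fovy']/2));K=np.array([[f,0,c['cx']],[0,f,c['cy']],[0,0,1]])
R,_=cv2.Rodrigues(c['rvec']);C=-R.T@c['tvec'].ravel()
def cast(p,z):
    n=cv2.fisheye.undistortPoints(np.array([p],float).reshape(-1,1,2),K,np.zeros(4)).reshape(-1,2)
    d=np.c_[n,np.ones(len(n))]@R;t=(z-C[2])/d[:,2];return (C+d*t[:,None]).round(3)
l=cast([(421,166),(529,168)],.033);e=cast([(135,93),(250,83)],.033)
print('loaded lip',l,'empty lip',e,'gauge',cast([(338,99),(333,189)],.01))
print(telemetry.observe()['force'])
if l[:,0].mean()<.455 and e[:,0].mean()>.525: print(workorder.hand_in())
```

```text
loaded lip [[ 0.45  -0.089  0.033]
 [ 0.45  -0.242  0.033]] empty lip [[0.546 0.237 0.033]
 [0.541 0.094 0.033]] gauge [[0.522 0.001 0.01 ]
 [0.419 0.008 0.01 ]]
[ 0.59774592 -0.68444098 -0.16023942]
the job is handed in; nothing more can be done
None
```

I drew the loaded (right-hand) tray out to its stop with the shut fingertips hooked behind its lip. I then pushed the empty (left-hand) tray home on its front plate, backed clear and handed the job in at about 15.5 s. No verdict came back.

**Last checks**
- **Loaded tray:** about 3 N while drawing, then 69.6 N when it met the stop. Its lip was measured at x = 0.450 m, against about 0.532 m at the start. That is 82 mm of travel, which fits a start a few millimetres out.
- **Empty tray:** about 3 N while pushing, then 52 N with no further movement. Its lip is now level with the ends of its guides, at x = 0.544 m against 0.475 m at the start.
- **Sleeve pair and bystanders:** in the last picture the sleeve pair lies flat in its nest. The plug gauge is within 1 mm of where it was. The other bystanders look undisturbed by eye; I did not measure them.
- **Robot:** clear of everything, with the wrist force under 1 N.

**What disagreed:** the empty slide's yaw came out between 0 and -0.15 rad depending on which edge I used. I took -0.02 rad, close to the depth-map values, and it made no visible difference to the push. No checks failed.

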